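# Set out the condiments beside the hob

### The job

Set out the condiments on the three round cork mats, each standing upright in the middle of its mat: the white jar on the mat between the handled jug and the stone mortar, the green oil bottle on the mat behind the jug, and the tall steel pepper mill on the mat behind the mortar (behind means on the side away from the robot). The jar's wooden lid must end up seated on top of the jar. Leave the jug and the mortar where they stand, and let go of everything at the end.

Things in the scene. Friction and masses are not known exactly. Their poses are not given: they have to be found in the camera images.
- jar: Plain white ceramic jar without handle, open at the top, empty: outer diameter 62 mm, height 80 mm, walls 4 mm (mouth 54 mm inside), 0.24 to 0.39 kg. Starts upright on the worktop. Origin: centre of its underside, z up.
- lid: Wooden lid of the jar, right way up on the worktop. From below: cork plug, diameter 46 mm, 6 mm thick; disc, diameter 66 mm, z = 6 to 12 mm; upright round knob on the axis, diameter 18 mm, z = 12 to 42 mm. 60 g. Origin: centre of the plug's underside, z up. Seated, the plug hangs loosely in the jar's mouth, the disc rests on the rim and the lid's origin is 74 mm above the jar's.
- bottle: Dark green glass oil bottle, paper label, brass cap, 190 mm tall: body of diameter 60 mm up to z = 110 mm, tapering to a neck of diameter 30 to 28 mm (z = 138 to 160 mm), cap of diameter 30 mm (z = 160 to 190 mm). 0.25 to 0.5 kg. Upright. Origin: centre of its underside, z up.
- mill: Tall steel pepper mill, 150 mm: foot of diameter 52 mm up to z = 22 mm, straight barrel of diameter 40 mm from z = 30 to 112 mm, head of diameter 48 mm from z = 118 to 134 mm, domed top. 0.2 to 0.42 kg. Upright. (The other steel piece, a salt shaker only 70 mm tall, is not wanted.) Origin: centre of its underside, z up.
- jug: Small white ceramic milk jug, 95 mm tall, 90 mm in diameter at the belly, with a handle reaching 71 mm from its axis towards the robot. Loose; it marks a place and must stay there, left or right of the middle mat. Origin: centre of its underside, x from handle to spout, roughly away from the robot.
- mortar: Grey stone mortar, an open thick-walled bowl 70 mm tall and 106 mm in diameter at the rim. Loose on the worktop; it marks a place and must stay where it is. It stands on the other side of the middle mat from the jug. Origin: centre of its underside, z up.
- mat_middle: Round cork mat, diameter 84 mm, 4 mm thick, fixed on the worktop between the jug and the mortar: the place of the jar. Origin: centre of its underside, so a thing standing on it has its origin 4 mm above the mat's.
- mat_jug: Round cork mat, diameter 84 mm, 4 mm thick, fixed on the worktop 125 to 150 mm behind the jug (away from the robot): the place of the bottle. Origin: centre of its underside.
- mat_mortar: Round cork mat, diameter 84 mm, 4 mm thick, fixed on the worktop 125 to 150 mm behind the mortar (away from the robot): the place of the mill. Origin: centre of its underside.
Mind the look-alikes: they are no part of the job. What is shaped like the lid but pink is not meant.

How it is judged:
By the outcome, as a careful person would: the job done as asked, in the order asked, and still so for the second after the job is handed in, with the robot touching nothing.
It also fails if it takes over 128 s, if anything falls off the work surface, if the arm or the gripper's body presses on something with over 40 N, if the wrist force passes 120 N, or if a joint passes its speed limit or range.

### The arm

A 7-joint arm with a two-finger parallel gripper is mounted at the origin on the work surface. World frame = base frame: x ahead of the robot, y to its left, z up, the work surface at z = 0. Lengths are in m, angles in rad, forces in N, time in s.
With the tool pointing down it reaches from about 0.425 to 0.925 m from the base axis. Payload 6.8 kg.
Tool frame: the origin (TCP) lies at the very end of the fingers, on their centre line; the grasp point (between the pads) lies bot.tcp_to_grasp behind it (bot.tcp_to_grasp is the distance from the TCP to the grasp point, in m); z points along the fingers, y is the line along which they close (so a half turn about z gives the same grasp; the last joint's range is limited). The gripper opens to 85 mm and grips with 20 to 120 N. Pads are 22 mm wide; open, the fingers measure 114 mm over their backs; the gripper's body (76 mm by 85 mm) begins 54 mm behind the grasp point. The pads swing forward as they close: fully open they stand 13 mm farther back than shut.
Start: joints at [-1.362, 0.477, 0.022, 1.555, -0.011, 1.109, -0.083], TCP at [0.21, 0.641, 0.231] pointing down, gripper open.
Joint ranges: [-2.96, 2.96], [-0.34, 2.1], [-1.41, 1.46], [0.24, 2.44], [-1.37, 4.51], [0.17, 1.92], [-2.96, 2.96]. Speed limits (rad/s): [2.39, 2.39, 3.14, 3.14, 3.14, 3.14, 3.14].

### API

Orientations are given as a unit quaternion [w, x, y, z].
In Python, from station import bot gives the robot as it stands.
- The arm moves only by the tool servo_tool, never from a script. Its argument "motion" is a list that holds one entry, the list of rows, each a list of 7 numbers: the shift along the tool's x, y, z in m, then the turn, a rotation vector about the tool's x, y, z in units of 5 degrees (1.0 is 5 degrees), then the opening, from 0 (shut) to 1 (fully open). A call has 1 to 20 rows; each row is the pose to reach, as a shift and turn from the pose commanded when the call began, along the tool's axes at that moment; what a row does not reach only later rows make up. A row lasts 1/12 s, in which the tool goes at most 41.7 mm and 7.16 degrees, less where a joint would pass 70% of its speed; a pose out of reach is approached as far as the arm can. A call with a gripper value outside its range is refused whole. The fingers move at their own pace and stop on an object; "grip_force" is the grip in N (left out, the last holds). Time passes only in rows, so rows that repeat a pose let the fingers close. It gives the time, the measured TCP pose, the force, the opening and the grip force at its end, in the units of the state.
- bot.get_obs(): the state, without advancing time (a new reading comes with each control period).
- bot.read_camera(name): name is "scene" or "top" or "wrist"; returns a dict with "img" (420x560x3 uint8, red, green, blue), "K" (3x3 intrinsics, pixels), "k1" (the pictures are not rectified: a ray, as slopes to the right and down, at radius r is drawn at 1 + k1 r^2 times it, then the intrinsics apply), "pose" (4x4, takes a point from camera to world coordinates). Camera axes: x right, y down, z forward; pixel columns grow to the right and rows downward; lengths in m; the calibration is good to about 2 mm. A picture is of the moment at which its call begins. There is no depth.
- bot.hand_in(): hands the job in; it is judged then, once.
The state is a dict: "t": time; "q": joint angles; "joint_vel": joint speeds; "joint_torque": joint torques, N m; "eef_pos": TCP position; "tool_rot": TCP orientation; "contact_force": force on the tool from outside, world axes, zero at the start; "torque": the same for the moment, N m; "gripper_width": opening from 0.0 (shut) to 1.0 (fully open); "grasp_force": force on a finger pad.
Only numpy, scipy, OpenCV 4.12 (cv2) and the standard library are available. Lean on these libraries where they do the work, as an engineer would, in place of code of your own. Each camera call takes 0.05 s, during which the arm holds its last target. There are 200 camera calls.

## Working session

There is one attempt and no reset: what is moved stays moved. The work goes in short steps, Python scripts to look and compute and a tool call to move; the robot and the scene stay as the last step left them, time stands still between calls to the robot, and variables do not carry over. Pictures are saved under pics/ and viewed, at most 17 in all, crops included, and the job is handed in when it is done.

Besides the shell and the picture viewer there is one more tool, called after "Call:" in YAML: its name, and indented under it one key for each argument. servo_tool: Moves the arm, as the interface text tells. Its arguments: {"type":"object","properties":{"motion":{"type":"array"},"grip_force":{"type":"number"}},"required":["motion"]}

```bash
mkdir -p pics; ls; python3 - <<'E'
from station import bot
import cv2,numpy as np
o=bot.get_obs(); print(o['t'],o['eef_pos'],o['tool_rot'],o['gripper_width'],bot.tcp_to_grasp)
for n in("scene","top"):
    c=bot.read_camera(n); cv2.imwrite(f'pics/{n}0.png',c['img'][:,:,::-1]); print(n,c['K'].tolist(),c['k1'],np.round(c['pose'],3).tolist())
E
```

```text
pics
0.0 [0.21008206 0.6408379  0.2303184 ] [-7.40554437e-05  1.57705457e-01  9.87485753e-01 -9.32921358e-04] 1.0005598312129798 0.0187
scene [[398.07134027754086, 0.0, 276.8000811450001], [0.0, 398.07134027754086, 212.6956745808123], [0.0, 0.0, 1.0]] -0.0065055165465070855 [[0.448, 0.579, -0.681, 1.059], [0.894, -0.302, 0.331, -0.241], [-0.014, -0.757, -0.653, 0.573], [0.0, 0.0, 0.0, 1.0]]
top [[390.1523829225571, 0.0, 290.57572474877924], [0.0, 390.1523829225571, 215.23494861310857], [0.0, 0.0, 1.0]] -0.11483293770476696 [[0.004, -0.981, 0.196, 0.328], [-1.0, -0.008, -0.021, 0.008], [0.023, -0.196, -0.98, 0.89], [0.0, 0.0, 0.0, 1.0]]
```

View pics/scene0.png

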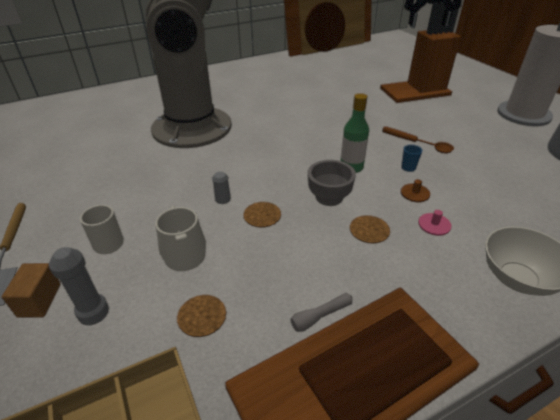

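View pics/top0.png

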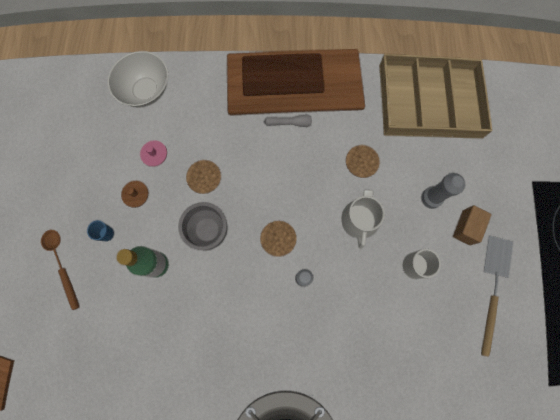

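The scene view shows the jug near (182,240), the jar (103,230), the mill (78,285), the bottle (355,140), the brown lid (416,190) and the pink lid (435,223). In the top view, where image up is +x and left is +y, the mats are at (203,177), (279,238) and (363,161). The mortar is at (203,227), the jug (366,215), the jar (425,263), the mill (433,197), the bottle (155,262) and the lid (135,194).

```bash
cat > h.py <<'E'
import cv2,numpy as np
from station import bot
from scipy.spatial.transform import Rotation as R
def rays(c,px):
    px=np.asarray(px,float).reshape(-1,1,2)
    n=cv2.undistortPoints(px,c['K'],np.array([c['k1'],0,0,0.])).reshape(-1,2)
    d=np.c_[n,np.ones(len(n))]@c['pose'][:3,:3].T
    return c['pose'][:3,3],d
def plane(c,px,z):
    o,d=rays(c,px); return (o+d*((z-o[2])/d[:,2])[:,None])[:,:2]
def proj(c,p):
    T=np.linalg.inv(c['pose']); 
    return cv2.projectPoints(np.asarray(p,float).reshape(-1,1,3),cv2.Rodrigues(T[:3,:3])[0],T[:3,3],c['K'],np.array([c['k1'],0,0,0.]))[0].reshape(-1,2)
def circ(P):  # least-squares circle
    A=np.c_[2*P,np.ones(len(P))]; s=np.linalg.lstsq(A,(P**2).sum(1),rcond=None)[0]
    return np.round([s[0],s[1],np.sqrt(s[2]+s[0]**2+s[1]**2)],4)
def blob(mask,near,r=60):
    m=np.zeros_like(mask); cv2.circle(m,tuple(near),r,255,-1); m&=mask
    cs=cv2.findContours(m,cv2.RETR_EXTERNAL,cv2.CHAIN_APPROX_NONE)[0]
    return max(cs,key=cv2.contourArea).reshape(-1,2)
def pose():
    o=bot.get_obs(); q=o['tool_rot']; return np.array(o['eef_pos']),R.from_quat([q[1],q[2],q[3],q[0]])
def to(target,yaw=None):
    """tool-frame shift to world TCP target; yaw = world angle of tool y line, tool straight down"""
    p,r=pose(); s=r.inv().apply(np.asarray(target)-p); out=np.round(s,4)
    t=None
    if yaw is not None:
        best=None
        for y in(yaw,yaw+np.pi):
            Y=np.array([np.cos(y),np.sin(y),0]);Z=np.array([0,0,-1.]);X=np.cross(Y,Z)
            v=(r.inv()*R.from_matrix(np.c_[X,Y,Z])).as_rotvec()
            if best is None or np.linalg.norm(v)<np.linalg.norm(best):best=v
        t=np.round(np.degrees(best)/5,3)
    return out,t
def save(c,n): cv2.imwrite(f'pics/{n}.png',c['img'][:,:,::-1])
E
python3 - <<'E'
from h import *
for n,S in(("top",dict(mj=(363,161),mm=(279,238),mo=(203,177),lid=(135,194),cap=(125,257))),("scene",dict(mj=(202,315),mm=(262,214),mo=(370,229),lid=(416,191),cap=(360,102)))):
    c=bot.read_camera(n); hsv=cv2.cvtColor(c['img'],cv2.COLOR_RGB2HSV)
    m=((hsv[...,0]<28)&(hsv[...,1]>80)).astype(np.uint8)*255
    for k,v in S.items():
        b=blob(m,v,30 if k!='cap' else 18)
        print(n,k,len(b),b.min(0),b.max(0),circ(plane(c,b,dict(lid=.012,cap=.19).get(k,.004))))
    T=dict(top=dict(jar=(425,258,.08),mill=(454,182,.148),jug=(366,211,.095),mortar=(203,222,.07)),scene=dict(jar=(99,214,.08),mill=(67,253,.15),jug=(180,222,.095),mortar=(331,175,.07)))[n]
    for k,v in T.items(): print(n,k,plane(c,[v[:2]],v[2]).round(3))
E
```

```text
top mj 90 [346 146] [378 176] [ 0.64   -0.1834  0.0391]
top mm 97 [261 221] [295 255] [0.4516 0.0173 0.0393]
top mo 92 [187 161] [220 192] [0.5972 0.1963 0.0391]
top lid 72 [122 181] [147 206] [0.5522 0.3557 0.0307]
top cap 52 [117 249] [136 265] [0.3881 0.2905 0.0164]
top jar [[ 0.4   -0.295]]
top mill [[ 0.548 -0.341]]
top jug [[ 0.497 -0.168]]
top mortar [[0.475 0.177]]
scene mj 128 [177 295] [225 336] [ 0.6432 -0.1848  0.0406]
scene mm 88 [244 202] [280 226] [0.4539 0.0166 0.04  ]
scene mo 96 [350 216] [389 242] [0.6    0.1954 0.0403]
scene lid 73 [401 179] [429 201] [0.5524 0.3584 0.0344]
scene cap 49 [354  93] [366 110] [0.4131 0.2781 0.0313]
scene jar [[ 0.392 -0.294]]
scene mill [[ 0.557 -0.342]]
scene jug [[ 0.504 -0.165]]
scene mortar [[0.478 0.174]]
```

Call:
servo_tool:
  motion:
    - [[-0.2, -0.14, -0.07, 0, 0, 4.5, 1], [-0.2, -0.14, -0.07, 0, 0, 4.5, 1], [-0.2, -0.14, -0.07, 0, 0, 4.5, 1], [-0.2, -0.14, -0.07, 0, 0, 4.5, 1], [-0.2, -0.14, -0.07, 0, 0, 4.5, 1], [-0.2, -0.14, -0.07, 0, 0, 4.5, 1], [-0.4, -0.28, -0.07, 0, 0, 9, 1], [-0.4, -0.28, -0.07, 0, 0, 9, 1], [-0.4, -0.28, -0.07, 0, 0, 9, 1], [-0.4, -0.28, -0.07, 0, 0, 9, 1], [-0.4, -0.28, -0.07, 0, 0, 9, 1], [-0.4, -0.28, -0.07, 0, 0, 9, 1], [-0.45, -0.55, -0.05, 0, 0, 15, 1], [-0.45, -0.55, -0.05, 0, 0, 15, 1], [-0.45, -0.55, -0.05, 0, 0, 15, 1], [-0.45, -0.55, -0.05, 0, 0, 15, 1], [-0.45, -0.55, -0.05, 0, 0, 15, 1], [-0.45, -0.55, -0.05, 0, 0, 15, 1], [-0.45, -0.55, -0.05, 0, 0, 15, 1]]

```text
t: 1.78
eef_pos: [0.4651, -0.0259, 0.2812]
tool_rot: [-0.0, 0.728, 0.686, -0.0]
contact_force: [0.5, -0.4, -0.0]
gripper_width: 0.997
grasp_force: 0.0
```

```bash
python3 - <<'E'
from h import *
p,r=pose(); print(p,r.as_matrix().round(3).tolist(),bot.get_obs()['t'],bot.get_obs()['q'])
print(to([.396,-.295,.28],np.radians(-36.6)))
E
```

```text
[ 0.46510558 -0.02589423  0.2811679 ] [[0.059, 0.998, -0.0], [0.998, -0.059, -0.0], [-0.0, -0.0, -1.0]] 1.7833 [-0.65142068  0.06428414  0.61136795  2.00453081 -0.04160461  1.0849818
 -0.08093257]
(array([-0.2727, -0.053 ,  0.0012]), array([-2.00e-03,  2.00e-03,  6.64e+00]))
```

Call:
servo_tool:
  motion:
    - [[-0.14, -0.026, 0, 0, 0, 3.3, 1], [-0.14, -0.026, 0, 0, 0, 3.3, 1], [-0.14, -0.026, 0, 0, 0, 3.3, 1], [-0.14, -0.026, 0, 0, 0, 3.3, 1], [-0.273, -0.053, 0, 0, 0, 6.64, 1], [-0.273, -0.053, 0, 0, 0, 6.64, 1], [-0.273, -0.053, 0, 0, 0, 6.64, 1], [-0.273, -0.053, 0, 0, 0, 6.64, 1], [-0.273, -0.053, 0, 0, 0, 6.64, 1], [-0.273, -0.053, 0, 0, 0, 6.64, 1]]

```text
t: 2.62
eef_pos: [0.3983, -0.2912, 0.2811]
tool_rot: [-0.0, 0.893, 0.451, -0.0]
contact_force: [1.3, -0.4, 0.5]
gripper_width: 1.0
grasp_force: 0.0
```

```bash
python3 - <<'E'
from h import *
p,r=pose(); print(p,r.as_matrix().round(3).tolist(),bot.get_obs()['t'])
c=bot.read_camera('wrist');save(c,'w1');print(c['pose'].round(3).tolist(),c['K'][0],c['k1'])
print(proj(c,[[.396,-.295,.08],[.55,-.342,.15]]))
E
```

```text
[ 0.39830017 -0.29123052  0.28113016] [[0.594, 0.804, -0.0], [0.804, -0.594, 0.0], [-0.0, -0.0, -1.0]] 2.6167
[[0.805, -0.572, -0.16, 0.439], [-0.594, -0.775, -0.216, -0.237], [-0.0, 0.268, -0.963, 0.424], [0.0, 0.0, 0.0, 1.0]] [296.68770834   0.         280.05292834] -0.059507490338066786
[[279.93934674 190.73253163]
 [444.00808524 149.89316225]]
```

View pics/w1.png

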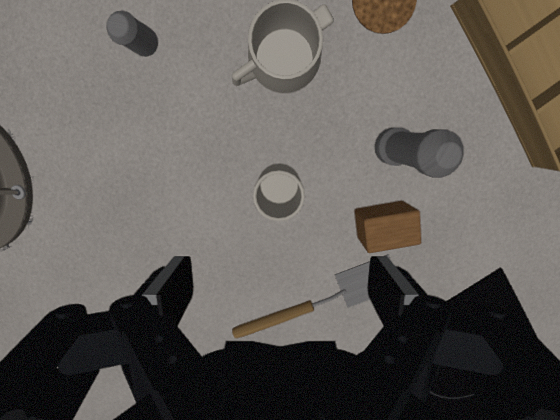

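The wrist view has the jar rim centred near (279,193), the mill head at (440,153) and foot at (393,146), the jug above at (285,45), and the wooden block at (388,227).

```bash
python3 - <<'E'
from h import *
c=bot.read_camera('wrist');g=cv2.cvtColor(c['img'],cv2.COLOR_RGB2GRAY)
hs=cv2.cvtColor(c['img'],cv2.COLOR_RGB2HSV)
print(g[193,245:315:2].tolist(), g[155:232:2,279].tolist())
def radial(cen,r0,r1,n=72,pol=1):
    a=np.linspace(0,2*np.pi,n,endpoint=False); rr=np.arange(r0,r1,.5)
    X=(cen[0]+np.outer(np.cos(a),rr)).astype(np.float32);Y=(cen[1]+np.outer(np.sin(a),rr)).astype(np.float32)
    v=cv2.GaussianBlur(cv2.remap(g,X,Y,1).astype(float),(5,1),1)
    i=np.argmax(-np.gradient(v,axis=1)*pol,1); return np.c_[X[range(n),i],Y[range(n),i]]
P=plane(c,radial((279,192),20,34),.08)
for _ in range(3):
    s=circ(P); e=abs(np.hypot(*(P-s[:2]).T)-s[2]); P=P[e<max(.0015,np.median(e)*2)]
print('jar',s,len(P))
m=((g<80)).astype(np.uint8)*255
b=blob(m,(440,153),24);print(b.min(0),b.max(0),circ(plane(c,b[b[:,0]>442],.126)))
E
```

```text
[136, 130, 130, 131, 139, 153, 77, 67, 78, 143, 152, 152, 152, 152, 150, 154, 150, 150, 152, 149, 153, 151, 151, 148, 150, 144, 79, 81, 130, 139, 138, 137, 135, 130, 134] [133, 131, 130, 132, 132, 71, 72, 76, 93, 151, 147, 149, 151, 151, 154, 153, 152, 151, 152, 150, 152, 151, 153, 151, 140, 71, 74, 74, 71, 73, 72, 69, 132, 144, 138, 133, 133, 134, 133]
jar [ 0.3906 -0.2987  0.0303] 72
[416 131] [462 159] [ 0.5685 -0.3514  0.0116]
```

```bash
python3 - <<'E'
from h import *
i=cv2.imread('pics/w1.png'); a=cv2.resize(i[150:240,235:325],None,fx=5,fy=5,interpolation=2); b=cv2.resize(i[110:200,370:470],None,fx=3.5,fy=5,interpolation=2)
cv2.imwrite('pics/w1c.png',np.hstack([a,b]))
E
```

```text
(no output)
```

View pics/w1c.png

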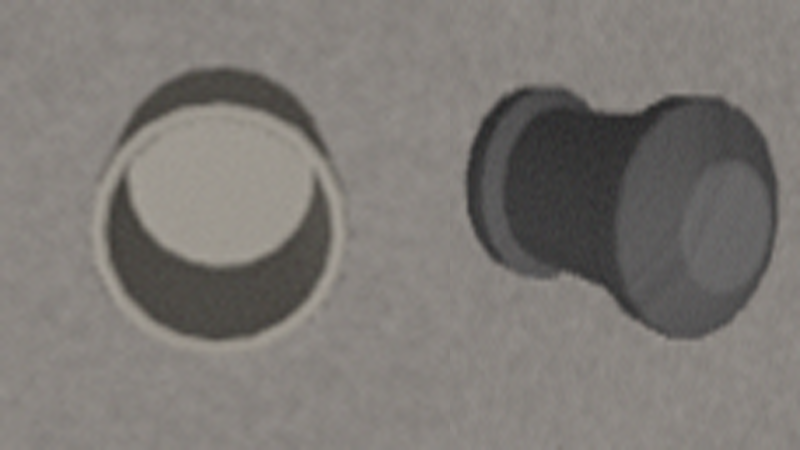

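The crop gives the jar rim centre at pixel (278.9,195.4) and the mill's flat top centre at about (449,155.6).

```bash
python3 - <<'E'
from h import *
c=bot.read_camera('wrist')
print(plane(c,[[278.9,195.4]],.08),plane(c,[[449.1,155.6]],.15),plane(c,[[440,153.6]],.132))
j=plane(c,[[278.9,195.4]],.08)[0]
print(to([*j,.03],np.arctan2(j[1],j[0])))
E
```

```text
[[ 0.39260109 -0.29708014]] [[ 0.55254637 -0.34717603]] [[ 0.55328876 -0.34736921]]
(array([-0.0103, -0.0007,  0.2511]), array([-0.007, -0.007,  0.186]))
```

Call:
servo_tool:
  motion:
    - [[-0.01, 0, 0.08, 0, 0, 0.15, 1], [-0.01, 0, 0.16, 0, 0, 0.15, 1], [-0.01, 0, 0.16, 0, 0, 0.15, 1], [-0.01, 0, 0.16, 0, 0, 0.15, 1], [-0.01, 0, 0.16, 0, 0, 0.15, 1], [-0.01, 0, 0.16, 0, 0, 0.15, 1]]

```text
t: 3.27
eef_pos: [0.3921, -0.2978, 0.1207]
tool_rot: [-0.001, 0.895, 0.446, -0.001]
contact_force: [0.5, -1.1, -0.6]
gripper_width: 1.003
grasp_force: 0.0
```

```bash
python3 - <<'E'
from h import *
p,r=pose(); print(p)
c=bot.read_camera('wrist')
print(to([.3926,-.297,.03],np.arctan2(-.297,.3926)))
g=cv2.cvtColor(c['img'],cv2.COLOR_RGB2GRAY);u,v=proj(c,[[.3926,-.297,.08]])[0];print(u,v)
cv2.imwrite('pics/w2.png',cv2.cvtColor(c['img'],4)[int(v)-120:int(v)+120,int(u)-150:int(u)+150]);print(int(u)-150,int(v)-120)
E
```

```text
[ 0.39213282 -0.29783605  0.12065062]
(array([ 0.0011, -0.0018,  0.0923]), array([0.002, 0.001, 0.013]))
279.15016968114935 233.17079060839262
129 113
```

View pics/w2.png

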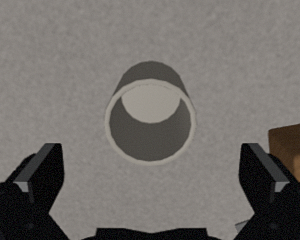

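The rim is centred at (279,234.5), within about 1 px of the prediction, so I'll descend and grip.

Call:
servo_tool:
  motion:
    - [[0.0005, -0.001, 0.04, 0, 0, 0, 1], [0.0005, -0.001, 0.08, 0, 0, 0, 1], [0.0005, -0.001, 0.09, 0, 0, 0, 1], [0.0005, -0.001, 0.09, 0, 0, 0, 1], [0.0005, -0.001, 0.09, 0, 0, 0, 0.4], [0.0005, -0.001, 0.09, 0, 0, 0, 0.4], [0.0005, -0.001, 0.09, 0, 0, 0, 0.4], [0.0005, -0.001, 0.09, 0, 0, 0, 0.4], [0.0005, -0.001, 0.09, 0, 0, 0, 0.4], [0.0005, -0.001, 0.09, 0, 0, 0, 0.4], [0.0005, -0.001, 0.09, 0, 0, 0, 0.4], [0.0005, -0.001, 0.09, 0, 0, 0, 0.4]]
  grip_force: 45

```text
t: 4.32
eef_pos: [0.3936, -0.299, 0.0341]
tool_rot: [0.001, 0.895, 0.445, 0.002]
contact_force: [-1.4, 1.6, 10.0]
gripper_width: 0.726
grasp_force: 46.8
```

```bash
python3 - <<'E'
from h import *
o=bot.get_obs();p,r=pose();print(p,r.as_matrix().round(3).tolist(),o['gripper_width'],o['grasp_force'])
y=np.arctan2(.017,.4528)
print(to([p[0],p[1],.2],y),to([.4528,.017,.2],y), to([.4528,.017,p[2]+.006],y))
E
```

```text
[ 0.39359882 -0.29896182  0.03412933] [[0.603, 0.798, 0.004], [0.798, -0.603, -0.001], [0.002, 0.004, -1.0]] 0.7262721478827944 46.80431127548218
(array([ 0.0003,  0.0006, -0.1659]), array([ 4.70e-02, -3.00e-03, -7.85e+00])) (array([ 0.288 , -0.1428, -0.1659]), array([ 4.70e-02, -3.00e-03, -7.85e+00])) (array([ 0.2877, -0.1433, -0.0061]), array([ 4.70e-02, -3.00e-03, -7.85e+00]))
```

Call:
servo_tool:
  motion:
    - [[0, 0, -0.04, 0, 0, 0, 0.4], [0, 0, -0.08, 0, 0, 0, 0.4], [0, 0, -0.12, 0, 0, 0, 0.4], [0, 0, -0.16, 0, 0, 0, 0.4], [0.04, -0.02, -0.17, 0, 0, -1.1, 0.4], [0.075, -0.037, -0.17, 0, 0, -2.0, 0.4], [0.11, -0.054, -0.17, 0, 0, -3, 0.4], [0.145, -0.072, -0.17, 0, 0, -4, 0.4], [0.18, -0.09, -0.17, 0, 0, -5, 0.4], [0.215, -0.107, -0.17, 0, 0, -6, 0.4], [0.25, -0.125, -0.17, 0, 0, -7, 0.4], [0.288, -0.143, -0.17, 0, 0, -7.85, 0.4], [0.288, -0.143, -0.17, 0, 0, -7.85, 0.4], [0.288, -0.143, -0.17, 0, 0, -7.85, 0.4], [0.288, -0.143, -0.17, 0, 0, -7.85, 0.4], [0.288, -0.143, -0.17, 0, 0, -7.85, 0.4], [0.288, -0.143, -0.17, 0, 0, -7.85, 0.4]]

```text
t: 5.73
eef_pos: [0.4517, 0.0164, 0.2017]
tool_rot: [0.0, 0.695, 0.719, 0.0]
contact_force: [-0.2, 0.6, -2.3]
gripper_width: 0.726
grasp_force: 51.6
```

```bash
python3 - <<'E'
from h import *
o=bot.get_obs();p,r=pose();print(p,r.as_matrix().round(3).tolist(),o['gripper_width'],o['grasp_force'])
y=np.arctan2(.017,.4528)
print(to([.4528,.017,.039],y))
c=bot.read_camera('wrist');save(c,'w3');print(proj(c,[[.4528,.017,.004],[*p[:2],p[2]+.05]]))
E
```

```text
[0.4516781  0.01638606 0.20173299] [[-0.034, 0.999, 0.001], [0.999, 0.034, 0.0], [0.0, 0.001, -1.0]] 0.7261529571956725 51.643672697246075
(array([0.0005, 0.0011, 0.1627]), array([ 0.006, -0.003, -0.036]))
[[280.5854312  186.87157747]
 [278.65506208 320.00850756]]
```

View pics/w3.png

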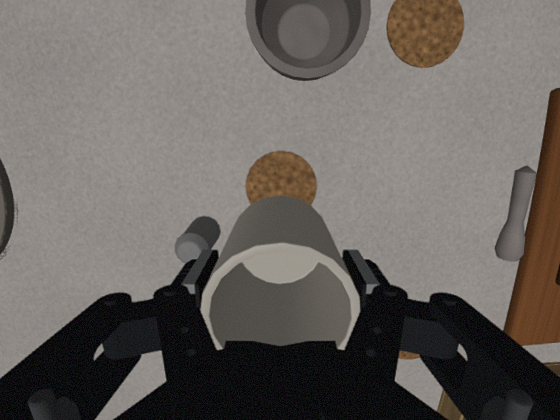

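The mat centre is at (281,187), matching the prediction of (280.6,186.9), and the jar hangs straight with its rim around (281,310). I'll lower it and check before releasing.

Call:
servo_tool:
  motion:
    - [[0.0005, 0.001, 0.04, 0, 0, 0, 0.4], [0.0005, 0.001, 0.08, 0, 0, 0, 0.4], [0.0005, 0.001, 0.115, 0, 0, 0, 0.4], [0.0005, 0.001, 0.14, 0, 0, 0, 0.4], [0.0005, 0.001, 0.15, 0, 0, 0, 0.4], [0.0005, 0.001, 0.156, 0, 0, 0, 0.4], [0.0005, 0.001, 0.16, 0, 0, 0, 0.4], [0.0005, 0.001, 0.162, 0, 0, 0, 0.4], [0.0005, 0.001, 0.162, 0, 0, 0, 0.4]]

```text
t: 6.53
eef_pos: [0.4538, 0.0184, 0.0402]
tool_rot: [0.0, 0.694, 0.72, 0.001]
contact_force: [0.3, -0.7, -2.4]
gripper_width: 0.726
grasp_force: 51.6
```

```bash
python3 - <<'E'
from h import *
o=bot.get_obs();p,r=pose();print(p,o['contact_force'],to([.4528,.017,.039]))
c=bot.read_camera('top'); x=cv2.resize(c['img'][190:290,230:400,::-1],None,fx=4,fy=4,interpolation=2);cv2.imwrite('pics/t4.png',x)
print(proj(c,[[.4528,.017,.084],[.4528,.017,.004]]))
E
```

```text
[0.4538034  0.01842759 0.04019352] [ 0.28626828 -0.7483098  -2.43200007] (array([-0.0014, -0.0011,  0.0012]), None)
[[277.78830098 232.09728855]
 [278.12700607 237.443841  ]]
```

View pics/t4.png

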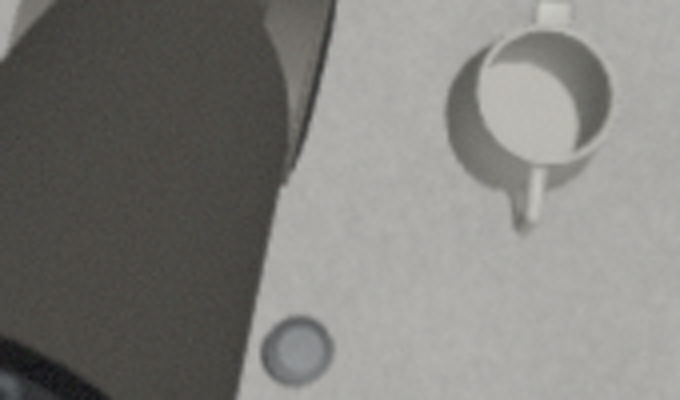

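Call:
servo_tool:
  motion:
    - [[-0.001, -0.001, 0.001, 0, 0, 0, 0.4], [-0.001, -0.001, 0.002, 0, 0, 0, 0.4], [-0.001, -0.001, 0.002, 0, 0, 0, 0.4], [-0.001, -0.001, 0.002, 0, 0, 0, 0.75], [-0.001, -0.001, 0.002, 0, 0, 0, 0.85], [-0.001, -0.001, 0.002, 0, 0, 0, 1], [-0.001, -0.001, 0.002, 0, 0, 0, 1], [-0.001, -0.001, 0.002, 0, 0, 0, 1], [-0.001, -0.001, 0.002, 0, 0, 0, 1], [0, 0, -0.02, 0, 0, 0, 1], [0, 0, -0.05, 0, 0, 0, 1], [0, 0, -0.09, 0, 0, 0, 1], [0, 0, -0.13, 0, 0, 0, 1], [0, 0, -0.17, 0, 0, 0, 1], [0, 0, -0.21, 0, 0, 0, 1], [0, 0, -0.25, 0, 0, 0, 1], [0, 0, -0.27, 0, 0, 0, 1]]

```text
t: 8.0
eef_pos: [0.4543, 0.0181, 0.3139]
tool_rot: [0.001, 0.694, 0.72, 0.003]
contact_force: [2.4, 0.4, 0.1]
gripper_width: 1.0
grasp_force: 0.0
```

Call:
servo_tool:
  motion:
    - [[0.04, -0.008, 0, 0, 0, -1, 1], [0.08, -0.016, 0, 0, 0, -2, 1], [0.12, -0.024, 0, 0, 0, -3, 1], [0.16, -0.032, 0, 0, 0, -4, 1], [0.2, -0.04, 0, 0, 0, -5, 1], [0.24, -0.05, 0, 0, 0, -6, 1], [0.275, -0.055, 0, 0, 0, -6.9, 1], [0.275, -0.055, 0, 0, 0, -6.9, 1], [0.275, -0.055, 0, 0, 0, -6.9, 1], [0.275, -0.055, 0, 0, 0, -6.9, 1], [0.275, -0.055, 0, 0, 0, -6.9, 1]]

```text
t: 8.92
eef_pos: [0.3881, 0.2896, 0.3092]
tool_rot: [0.0, 0.45, 0.893, -0.0]
contact_force: [-0.7, -0.1, 0.2]
gripper_width: 0.999
grasp_force: 0.0
```

```bash
python3 - <<'E'
from h import *
o=bot.get_obs();p,r=pose();print(p,o['t'],o['contact_force'])
c=bot.read_camera('wrist');save(c,'w5');print(proj(c,[[.388,.29,.19]]))
hs=cv2.cvtColor(c['img'],cv2.COLOR_RGB2HSV)
m=((hs[...,0]>8)&(hs[...,0]<30)&(hs[...,1]>110)).astype(np.uint8)*255
u=proj(c,[[.388,.29,.19]])[0].astype(int)
try:
    b=blob(m,u,60);print(b.min(0),b.max(0),circ(plane(c,b,.19)))
except Exception as e:print(e)
E
```

```text
[0.38807642 0.28963996 0.30922453] 8.9167 [-0.68661923 -0.12201054  0.17779803]
[[280.14373002 203.57518127]]
[270 179] [302 214] [0.3888 0.2981 0.0152]
```

View pics/w5.png

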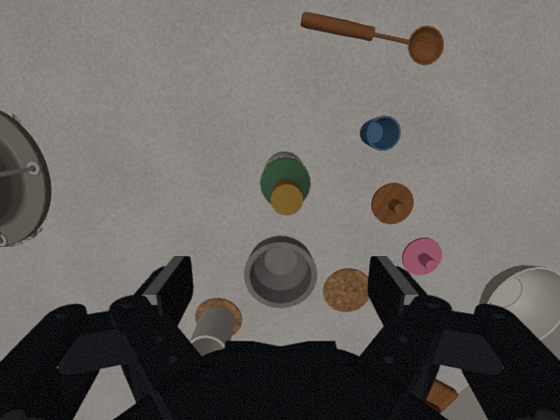

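The brass cap's top is centred near (286.3,198.5). The lid disc is at (392,203) with its knob top at (399,208), and the jar stands on the middle mat at bottom left.

```bash
python3 - <<'E'
from h import *
c=bot.read_camera('wrist')
b=plane(c,[[286.3,198.5]],.19)[0];print(b,plane(c,[[392,203]],.012),plane(c,[[400,208.5]],.042))
t=bot.read_camera('top');print(proj(t,[[*b,.19],[*b,.0]]))
print(to([*b,.14],np.arctan2(b[1],b[0])))
E
```

```text
[0.38973989 0.29714002] [[0.55303261 0.35678434]] [[0.55407544 0.35681602]]
[[122.95936752 255.99850546]
 [155.61191078 263.83355361]]
(array([0.0047, 0.0056, 0.1694]), array([ 0.002, -0.003, -0.162]))
```

Call:
servo_tool:
  motion:
    - [[0.004, 0.005, 0.04, 0, 0, -0.15, 1], [0.004, 0.005, 0.08, 0, 0, -0.15, 1], [0.004, 0.005, 0.11, 0, 0, -0.15, 1], [0.004, 0.005, 0.13, 0, 0, -0.15, 1], [0.004, 0.005, 0.15, 0, 0, -0.15, 1], [0.004, 0.005, 0.157, 0, 0, -0.15, 1], [0.004, 0.005, 0.157, 0, 0, -0.15, 1], [0.004, 0.005, 0.157, 0, 0, -0.15, 0.1], [0.004, 0.005, 0.157, 0, 0, -0.15, 0.1], [0.004, 0.005, 0.157, 0, 0, -0.15, 0.1], [0.004, 0.005, 0.157, 0, 0, -0.15, 0.1], [0.004, 0.005, 0.157, 0, 0, -0.15, 0.1], [0.004, 0.005, 0.157, 0, 0, -0.15, 0.1], [0.004, 0.005, 0.157, 0, 0, -0.15, 0.1], [0.004, 0.005, 0.157, 0, 0, -0.15, 0.1], [0.004, 0.005, 0.157, 0, 0, -0.15, 0.1], [0.004, 0.005, 0.157, 0, 0, -0.15, 0.1]]
  grip_force: 60

```text
t: 10.48
eef_pos: [0.3897, 0.2978, 0.1534]
tool_rot: [0.0, 0.443, 0.896, 0.001]
contact_force: [-1.8, -1.6, 5.3]
gripper_width: 0.332
grasp_force: 58.7
```

```bash
python3 - <<'E'
from h import *
o=bot.get_obs();p,r=pose();print(p,r.as_matrix().round(3).tolist(),o['gripper_width'],o['grasp_force'],o['contact_force'],o['torque'])
for w,y in(([.388,.295],.647),([.53,.2],.36),([.55,0],0.),([.6415,-.184],-.2793)): print(to([*w,p[2]+.14],y))
E
```

```text
[0.38966989 0.29781621 0.15336673] [[-0.607, 0.794, 0.001], [0.794, 0.607, 0.001], [0.001, 0.002, -1.0]] 0.332266810561544 58.73750388622284 [-1.77444246 -1.56916809  5.29385744] [-0.23112228  0.25680353  0.01850407]
(array([-0.0011, -0.0028, -0.14  ]), array([ 0.019, -0.007,  0.065]))
(array([-0.1629,  0.0523, -0.14  ]), array([ 0.018, -0.01 ,  3.354]))
(array([-0.3339, -0.0533, -0.1403]), array([ 0.016, -0.013,  7.48 ]))
(array([-0.5356, -0.0923, -0.1405]), array([ 0.014, -0.015, 10.68 ]))
```

Call:
servo_tool:
  motion:
    - [[0, 0, -0.03, 0, 0, 0, 0.1], [0, 0, -0.07, 0, 0, 0, 0.1], [0, 0, -0.11, 0, 0, 0, 0.1], [0, 0, -0.14, 0, 0, 0, 0.1], [-0.035, 0.012, -0.15, 0, 0, 0.7, 0.1], [-0.07, 0.024, -0.15, 0, 0, 1.4, 0.1], [-0.105, 0.035, -0.15, 0, 0, 2.1, 0.1], [-0.14, 0.045, -0.15, 0, 0, 2.8, 0.1], [-0.17, 0.05, -0.15, 0, 0, 3.5, 0.1], [-0.2, 0.03, -0.15, 0, 0, 4.2, 0.1], [-0.235, 0.01, -0.15, 0, 0, 5, 0.1], [-0.27, -0.01, -0.15, 0, 0, 5.8, 0.1], [-0.305, -0.035, -0.15, 0, 0, 6.7, 0.1], [-0.335, -0.053, -0.15, 0, 0, 7.5, 0.1], [-0.37, -0.06, -0.15, 0, 0, 8, 0.1], [-0.405, -0.068, -0.15, 0, 0, 8.7, 0.1], [-0.44, -0.075, -0.15, 0, 0, 9.3, 0.1], [-0.475, -0.082, -0.15, 0, 0, 10, 0.1], [-0.505, -0.088, -0.15, 0, 0, 10.4, 0.1], [-0.536, -0.092, -0.15, 0, 0, 10.68, 0.1]]

```text
t: 12.15
eef_pos: [0.6413, -0.1859, 0.3016]
tool_rot: [-0.001, 0.799, 0.601, -0.001]
contact_force: [-0.1, -0.3, -3.6]
gripper_width: 0.335
grasp_force: 61.0
```

Call:
servo_tool:
  motion:
    - [[0, 0, 0, 0, 0, 0, 0.1], [0, 0, 0, 0, 0, 0, 0.1], [0, 0, 0, 0, 0, 0, 0.1], [0, 0, 0, 0, 0, 0, 0.1]]

```text
t: 12.48
eef_pos: [0.6414, -0.1826, 0.3018]
tool_rot: [-0.001, 0.798, 0.603, 0.0]
contact_force: [-0.1, 0.4, -3.7]
gripper_width: 0.336
grasp_force: 61.4
```

```bash
python3 - <<'E'
from h import *
o=bot.get_obs();p,r=pose();print(p,r.as_matrix().round(3).tolist(),o['gripper_width'],o['grasp_force'],o['contact_force'],o['torque'])
print(to([.6415,-.184,.16],-.2793))
c=bot.read_camera('wrist');save(c,'w6');print(proj(c,[[.6415,-.184,.004]]))
hs=cv2.cvtColor(c['img'],cv2.COLOR_RGB2HSV)
c=bot.read_camera('scene');save(c,'s6');print(proj(c,[[.6415,-.184,.004]]))
E
```

```text
[ 0.6413917  -0.18257011  0.301841  ] [[0.274, 0.962, -0.001], [0.962, -0.274, 0.002], [0.001, -0.001, -1.0]] 0.33591659909163407 61.38579726219177 [-0.09682537  0.35236856 -3.68908994] [0.02208871 0.02532971 0.01143901]
(array([-0.0015,  0.0007,  0.1418]), array([-0.015, -0.014,  0.023]))
[[280.28534307 175.49014785]]
[[201.34362984 313.64727944]]
```

View pics/s6.png

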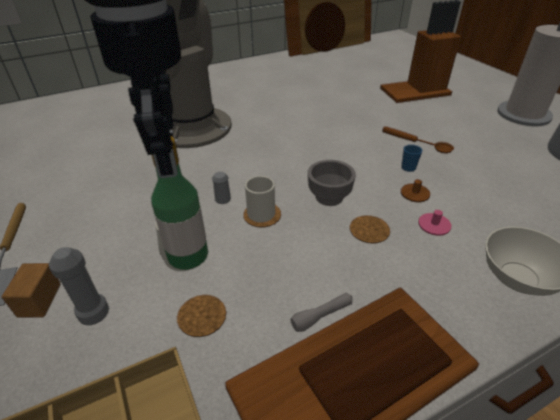

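The bottle hangs plumb above its mat (mat at (202,315)), and the jar sits on the middle mat at (262,205). Lowering.

Call:
servo_tool:
  motion:
    - [[-0.001, 0, 0.03, 0, 0, 0, 0.1], [-0.001, 0, 0.065, 0, 0, 0, 0.1], [-0.001, 0, 0.095, 0, 0, 0, 0.1], [-0.001, 0, 0.115, 0, 0, 0, 0.1], [-0.001, 0, 0.127, 0, 0, 0, 0.1], [-0.001, 0, 0.134, 0, 0, 0, 0.1], [-0.001, 0, 0.139, 0, 0, 0, 0.1], [-0.001, 0, 0.142, 0, 0, 0, 0.1], [-0.001, 0, 0.142, 0, 0, 0, 0.1], [-0.001, 0, 0.142, 0, 0, 0, 0.1]]

```text
t: 13.42
eef_pos: [0.642, -0.1856, 0.1614]
tool_rot: [0.001, 0.799, 0.602, 0.001]
contact_force: [0.7, -0.2, -3.7]
gripper_width: 0.337
grasp_force: 61.3
```

```bash
python3 - <<'E'
from h import *
o=bot.get_obs();p,r=pose();print(p,o['contact_force'],to([.6415,-.184,.1574]))
c=bot.read_camera('scene');hs=cv2.cvtColor(c['img'],cv2.COLOR_RGB2HSV)
m=((hs[...,0]>55)&(hs[...,0]<90)&(hs[...,1]>90)).astype(np.uint8)*255
ys,xs=np.nonzero(m);print('green',xs.min(),xs.max(),ys.min(),ys.max()); i=ys>ys.max()-12; print(xs[i].min(),xs[i].max())
print(proj(c,[[.6415+.03*np.cos(a),-.184+.03*np.sin(a),.004] for a in np.linspace(0,6.28,24)]).min(0).round(1),proj(c,[[.6415+.03*np.cos(a),-.184+.03*np.sin(a),.004] for a in np.linspace(0,6.28,24)]).max(0).round(1))
E
```

```text
[ 0.64199531 -0.18560254  0.16139805] [ 0.6644056  -0.20101113 -3.70124767] (array([ 0.0014, -0.0009,  0.004 ]), None)
green 135 214 1 326
185 213
[183.5 299.2] [219.  329.1]
```

Call:
servo_tool:
  motion:
    - [[0.001, -0.001, 0.002, 0, 0, 0, 0.1], [0.001, -0.001, 0.0035, 0, 0, 0, 0.1], [0.001, -0.001, 0.0045, 0, 0, 0, 0.1], [0.001, -0.001, 0.0045, 0, 0, 0, 0.1], [0.001, -0.001, 0.0045, 0, 0, 0, 0.1]]

```text
t: 13.88
eef_pos: [0.6413, -0.1843, 0.1575]
tool_rot: [0.0, 0.799, 0.602, 0.001]
contact_force: [-2.2, 1.5, 5.6]
gripper_width: 0.335
grasp_force: 62.7
```

Call:
servo_tool:
  motion:
    - [[0, 0, 0, 0, 0, 0, 0.38], [0, 0, 0, 0, 0, 0, 0.5], [0, 0, 0, 0, 0, 0, 0.7], [0, 0, 0, 0, 0, 0, 0.9], [0, 0, 0, 0, 0, 0, 0.9], [0, 0, 0, 0, 0, 0, 0.9], [0, 0, 0, 0, 0, 0, 0.9], [0, 0, -0.03, 0, 0, 0, 0.9], [0, 0, -0.06, 0, 0, 0, 0.9], [0, 0, -0.1, 0, 0, 0, 0.9], [0, 0, -0.14, 0, 0, 0, 1], [0, 0, -0.14, 0, 0, 0, 1], [0, 0, -0.14, 0, 0, 0, 1]]

```text
t: 14.97
eef_pos: [0.6419, -0.185, 0.2987]
tool_rot: [0.002, 0.799, 0.602, 0.002]
contact_force: [-0.2, -0.8, -0.7]
gripper_width: 0.996
grasp_force: 0.0
```

```bash
python3 - <<'E'
from h import *
o=bot.get_obs();p,r=pose();print(p,o['contact_force'])
m=[.553,-.347]
print(to([*m,.27],np.arctan2(m[1],m[0])))
E
```

```text
[ 0.64187435 -0.18500008  0.29866112] [-0.21349179 -0.80327366 -0.65039332]
(array([-0.1802, -0.0409,  0.0283]), array([ 0.06 , -0.015,  3.218]))
```

Call:
servo_tool:
  motion:
    - [[-0.04, -0.01, 0, 0, 0, 0.7, 1], [-0.08, -0.02, 0.01, 0, 0, 1.4, 1], [-0.12, -0.03, 0.02, 0, 0, 2.1, 1], [-0.15, -0.035, 0.028, 0, 0, 2.7, 1], [-0.18, -0.041, 0.028, 0, 0, 3.2, 1], [-0.18, -0.041, 0.028, 0, 0, 3.2, 1], [-0.18, -0.041, 0.028, 0, 0, 3.2, 1], [-0.18, -0.041, 0.028, 0, 0, 3.2, 1]]

```text
t: 15.63
eef_pos: [0.5518, -0.3448, 0.2665]
tool_rot: [-0.001, 0.874, 0.485, -0.0]
contact_force: [0.6, 0.1, 0.0]
gripper_width: 0.997
grasp_force: 0.0
```

```bash
python3 - <<'E'
from h import *
o=bot.get_obs();p,r=pose();print(p,o['contact_force'])
c=bot.read_camera('wrist');save(c,'w7');print(proj(c,[[.553,-.347,.15],[.553,-.347,.126]]))
print(to([.553,-.347,.107],np.arctan2(-.347,.553)))
E
```

```text
[ 0.55176427 -0.3448177   0.26654573] [0.57981545 0.1399102  0.00670208]
[[282.03127791 206.55015029]
 [281.92119584 200.26399107]]
(array([-0.0022,  0.0022,  0.1597]), array([-0.017, -0.009,  0.048]))
```

View pics/w7.png

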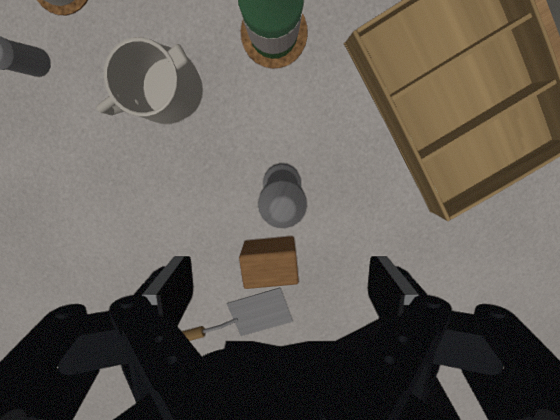

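The mill's top centre is at (284,208), about 2 px from the prediction, and the bottle stands centred on its mat at the top of the picture. Descending onto the head.

Call:
servo_tool:
  motion:
    - [[-0.003, 0.003, 0.04, 0, 0, 0, 1], [-0.003, 0.003, 0.08, 0, 0, 0, 1], [-0.003, 0.003, 0.12, 0, 0, 0, 1], [-0.003, 0.003, 0.15, 0, 0, 0, 1], [-0.003, 0.003, 0.161, 0, 0, 0, 1], [-0.003, 0.003, 0.161, 0, 0, 0, 1], [-0.003, 0.003, 0.161, 0, 0, 0, 0.35], [-0.003, 0.003, 0.161, 0, 0, 0, 0.35], [-0.003, 0.003, 0.161, 0, 0, 0, 0.35], [-0.003, 0.003, 0.161, 0, 0, 0, 0.35], [-0.003, 0.003, 0.161, 0, 0, 0, 0.35], [-0.003, 0.003, 0.161, 0, 0, 0, 0.35], [-0.003, 0.003, 0.161, 0, 0, 0, 0.35], [-0.003, 0.003, 0.161, 0, 0, 0, 0.35], [-0.003, 0.003, 0.161, 0, 0, 0, 0.35]]
  grip_force: 60

```text
t: 16.93
eef_pos: [0.5537, -0.3509, 0.1095]
tool_rot: [0.001, 0.875, 0.485, 0.001]
contact_force: [-1.8, 0.1, 8.1]
gripper_width: 0.536
grasp_force: 60.6
```

```bash
python3 - <<'E'
from h import *
o=bot.get_obs();p,r=pose();print(p,r.as_matrix().round(3).tolist(),o['gripper_width'],o['grasp_force'],o['contact_force'],o['torque'])
for w,y in(([.49,-.17],-.334),([.5,0],0.),([.5985,.196],.3165)): print(to([*w,p[2]+.15],y))
E
```

```text
[ 0.55368223 -0.35088153  0.10954526] [[0.53, 0.848, 0.004], [0.848, -0.53, -0.001], [0.001, 0.004, -1.0]] 0.5361883529519985 60.59439736414788 [-1.82404959  0.09771542  8.12957687] [ 0.24271929  0.38314604 -0.0300267 ]
(array([ 0.1197, -0.1493, -0.1504]), array([ 0.043, -0.005, -2.575]))
(array([ 0.2692, -0.231 , -0.1506]), array([ 4.300e-02,  2.000e-03, -6.403e+00]))
(array([ 0.4876, -0.2514, -0.1505]), array([ 4.3000e-02,  9.0000e-03, -1.0029e+01]))
```

Call:
servo_tool:
  motion:
    - [[0, 0, -0.02, 0, 0, 0, 0.35], [0, 0, -0.04, 0, 0, 0, 0.35], [0, 0, -0.06, 0, 0, 0, 0.35], [0, 0, -0.06, 0, 0, 0, 0.35], [0, 0, -0.06, 0, 0, 0, 0.35]]

```text
t: 17.35
eef_pos: [0.5534, -0.3504, 0.1685]
tool_rot: [0.001, 0.875, 0.485, 0.001]
contact_force: [-0.4, 0.0, -2.8]
gripper_width: 0.536
grasp_force: 62.3
```

```bash
python3 - <<'E'
from h import *
o=bot.get_obs();p,r=pose();print(p,o['gripper_width'],o['grasp_force'],o['contact_force'],o['torque'])
c=bot.read_camera('scene');cv2.imwrite('pics/s8.png',cv2.resize(c['img'][150:370,0:240,::-1],None,fx=2.5,fy=2.5))
for w,y in(([.49,-.17],-.334),([.5,0],0.),([.5985,.196],.3165)): print(to([*w,.26],y))
E
```

```text
[ 0.55339248 -0.35044243  0.16848636] 0.536098716497094 62.335800367400225 [-0.35693815  0.00565959 -2.83866013] [ 0.02079147 -0.00559043  0.02146443]
(array([ 0.1192, -0.1484, -0.093 ]), array([ 0.011, -0.008, -2.569]))
(array([ 0.2687, -0.2299, -0.0929]), array([ 1.200e-02, -6.000e-03, -6.397e+00]))
(array([ 0.4871, -0.2502, -0.0928]), array([ 1.3000e-02, -4.0000e-03, -1.0023e+01]))
```

View pics/s8.png

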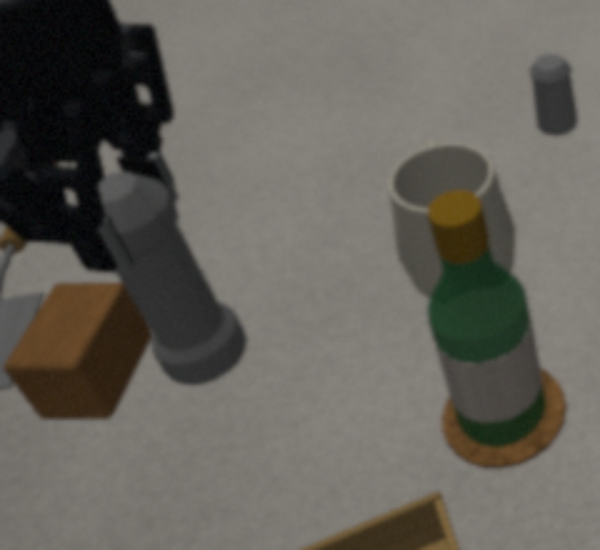

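The mill is held vertical and clear of the worktop, and the bottle is well centred on its mat. Carrying the mill across.

Call:
servo_tool:
  motion:
    - [[0, 0, -0.04, 0, 0, 0, 0.35], [0, 0, -0.08, 0, 0, 0, 0.35], [0.02, -0.025, -0.095, 0, 0, -0.5, 0.35], [0.045, -0.055, -0.095, 0, 0, -1, 0.35], [0.07, -0.085, -0.095, 0, 0, -1.5, 0.35], [0.095, -0.118, -0.095, 0, 0, -2, 0.35], [0.12, -0.148, -0.095, 0, 0, -2.6, 0.35], [0.15, -0.165, -0.095, 0, 0, -3.3, 0.35], [0.18, -0.18, -0.095, 0, 0, -4.1, 0.35], [0.21, -0.2, -0.095, 0, 0, -4.9, 0.35], [0.24, -0.215, -0.095, 0, 0, -5.7, 0.35], [0.27, -0.23, -0.095, 0, 0, -6.4, 0.35], [0.305, -0.233, -0.095, 0, 0, -7, 0.35], [0.34, -0.236, -0.095, 0, 0, -7.6, 0.35], [0.375, -0.239, -0.095, 0, 0, -8.2, 0.35], [0.41, -0.242, -0.095, 0, 0, -8.8, 0.35], [0.445, -0.246, -0.095, 0, 0, -9.4, 0.35], [0.485, -0.25, -0.095, 0, 0, -10, 0.35], [0.485, -0.25, -0.095, 0, 0, -10, 0.35], [0.485, -0.25, -0.095, 0, 0, -10, 0.35]]

```text
t: 19.07
eef_pos: [0.5969, 0.1969, 0.2595]
tool_rot: [-0.001, 0.586, 0.81, -0.001]
contact_force: [0.6, -0.9, -1.0]
gripper_width: 0.534
grasp_force: 63.2
```

```bash
python3 - <<'E'
from h import *
o=bot.get_obs();p,r=pose();print(p,o['gripper_width'],o['contact_force'])
print(to([.599,.194,.1135],.3165))
c=bot.read_camera('wrist');hs=cv2.cvtColor(c['img'],cv2.COLOR_RGB2HSV)
u=proj(c,[[.5985,.196,.004]])[0]
m=((hs[...,0]<28)&(hs[...,1]>80)).astype(np.uint8)*255
b=blob(m,u.astype(int),50);print(u,b.min(0),b.max(0),circ(plane(c,b,.004)))
E
```

```text
[0.59692867 0.19691465 0.25950448] 0.5343092457364073 [ 0.59457982 -0.91885998 -0.98704026]
(array([-0.0034,  0.0015,  0.146 ]), array([-0.034,  0.002,  0.029]))
[281.31362058 179.91313999] [252 149] [312 198] [0.5989 0.2027 0.0344]
```

Call:
servo_tool:
  motion:
    - [[-0.003, 0.001, 0.04, 0, 0, 0, 0.35], [-0.003, 0.001, 0.08, 0, 0, 0, 0.35], [-0.003, 0.001, 0.11, 0, 0, 0, 0.35], [-0.003, 0.001, 0.13, 0, 0, 0, 0.35], [-0.003, 0.001, 0.138, 0, 0, 0, 0.35], [-0.003, 0.001, 0.142, 0, 0, 0, 0.35], [-0.003, 0.001, 0.144, 0, 0, 0, 0.35], [-0.003, 0.001, 0.144, 0, 0, 0, 0.35], [-0.003, 0.001, 0.144, 0, 0, 0, 0.35]]

```text
t: 19.87
eef_pos: [0.6005, 0.1913, 0.1194]
tool_rot: [0.001, 0.588, 0.809, 0.001]
contact_force: [-0.1, -0.7, -2.3]
gripper_width: 0.536
grasp_force: 63.3
```

```bash
python3 - <<'E'
from h import *
o=bot.get_obs();p,r=pose();print(p,o['contact_force'],to([.599,.194,.1135],.3165))
E
```

```text
[0.60047715 0.19132086 0.11937219] [-0.10110227 -0.67390359 -2.34549118] (array([ 0.003 , -0.0006,  0.0059]), array([ 0.029, -0.003, -0.031]))
```

Call:
servo_tool:
  motion:
    - [[0.002, 0, 0.002, 0, 0, 0, 0.35], [0.002, 0, 0.004, 0, 0, 0, 0.35], [0.002, 0, 0.006, 0, 0, 0, 0.35], [0.002, 0, 0.0065, 0, 0, 0, 0.35], [0.002, 0, 0.0065, 0, 0, 0, 0.35], [0.002, 0, 0.0065, 0, 0, 0, 0.35]]

```text
t: 20.37
eef_pos: [0.5997, 0.1935, 0.1135]
tool_rot: [0.0, 0.588, 0.809, 0.001]
contact_force: [-3.8, -1.1, 12.3]
gripper_width: 0.535
grasp_force: 64.8
```

```bash
python3 - <<'E'
from h import *
o=bot.get_obs();p,r=pose();print(p,o['contact_force'],to([.599,.194,.1135],.3165))
E
```

```text
[0.59968026 0.19350193 0.1135443 ] [-3.80162955 -1.09182112 12.28286446] (array([ 0.0007, -0.0005,  0.    ]), array([ 0.022, -0.013, -0.028]))
```

Call:
servo_tool:
  motion:
    - [[0, 0, 0, 0, 0, 0, 0.6], [0, 0, 0, 0, 0, 0, 0.75], [0, 0, 0, 0, 0, 0, 0.9], [0, 0, 0, 0, 0, 0, 0.95], [0, 0, 0, 0, 0, 0, 0.95], [0, 0, 0, 0, 0, 0, 0.95], [0, 0, -0.03, 0, 0, 0, 0.95], [0, 0, -0.06, 0, 0, 0, 0.95], [0, 0, -0.1, 0, 0, 0, 0.95], [0.04, 0, -0.12, 0, 0, -0.7, 0.8], [0.08, 0, -0.12, 0, 0, -1.4, 0.6], [0.12, 0, -0.12, 0, 0, -2.1, 0.5], [0.15, 0.007, -0.12, 0, 0, -2.6, 0.5], [0.169, 0.007, -0.12, 0, 0, -2.94, 0.5], [0.169, 0.007, -0.12, 0, 0, -2.94, 0.5], [0.169, 0.007, -0.12, 0, 0, -2.94, 0.5], [0.169, 0.007, -0.12, 0, 0, -2.94, 0.5]]

```text
t: 21.78
eef_pos: [0.5541, 0.3539, 0.2311]
tool_rot: [0.0, 0.481, 0.877, -0.001]
contact_force: [-0.4, -0.7, -1.0]
gripper_width: 0.496
grasp_force: 0.0
```

```bash
python3 - <<'E'
from h import *
o=bot.get_obs();p,r=pose();print(p,o['t'],o['contact_force'])
c=bot.read_camera('wrist');save(c,'w9');print(proj(c,[[.5535,.3568,.042],[.5535,.3568,.012]]))
hs=cv2.cvtColor(c['img'],cv2.COLOR_RGB2HSV)
m=((hs[...,0]<28)&(hs[...,1]>80)).astype(np.uint8)*255
b=blob(m,proj(c,[[.5535,.3568,.012]])[0].astype(int),45);e=cv2.fitEllipse(b);print(e,circ(plane(c,b,.012)))
print(to([.5535,.3568,.1],np.arctan2(.3568,.5535)))
E
```

```text
[0.5540584  0.35393389 0.23111884] 21.7833 [-0.40097071 -0.66064132 -0.96793422]
[[281.00707325 186.09423677]
 [280.96479632 181.42351876]]
((281.5122375488281, 181.40074157714844), (50.96315383911133, 51.13834762573242), 103.6759262084961) [0.5544 0.3566 0.0317]
(array([0.0034, 0.0011, 0.1313]), array([-0.005,  0.016, -0.064]))
```

View pics/w9.png

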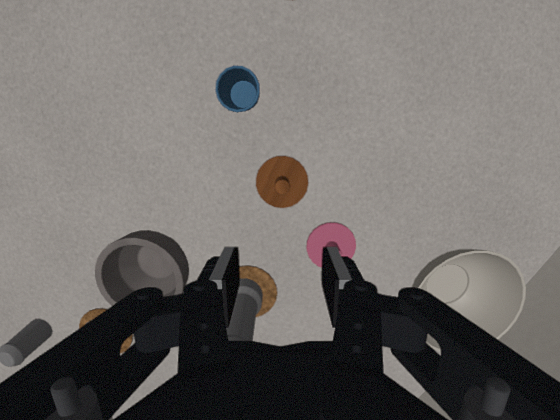

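The lid is centred at (281.5,181.4), as predicted; the pink one is clear at (330,243). Descending.

Call:
servo_tool:
  motion:
    - [[0.003, 0.0015, 0.04, 0, 0, 0, 0.5], [0.003, 0.0015, 0.08, 0, 0, 0, 0.5], [0.003, 0.0015, 0.12, 0, 0, 0, 0.5], [0.003, 0.0015, 0.16, 0, 0, 0, 0.5], [0.003, 0.0015, 0.185, 0, 0, 0, 0.5], [0.003, 0.0015, 0.185, 0, 0, 0, 0.5], [0.003, 0.0015, 0.185, 0, 0, 0, 0.5]]

```text
t: 22.42
eef_pos: [0.5533, 0.3572, 0.0457]
tool_rot: [-0.0, 0.481, 0.877, -0.001]
contact_force: [-0.8, 0.8, -0.3]
gripper_width: 0.502
grasp_force: 0.0
```

```bash
python3 - <<'E'
from h import *
o=bot.get_obs();p,r=pose();print(p,o['t'],o['contact_force']);print(to([.554,.3567,.017],np.arctan2(.3568,.5535)))
E
```

```text
[0.55325746 0.35715057 0.04573485] 22.4167 [-0.78582427  0.84664761 -0.27731126]
(array([-0.0007,  0.0005,  0.0287]), array([-0.029,  0.015, -0.051]))
```

Call:
servo_tool:
  motion:
    - [[0, 0, 0.015, 0, 0, 0, 0.5], [0, 0, 0.025, 0, 0, 0, 0.5], [0, 0, 0.028, 0, 0, 0, 0.5], [0, 0, 0.028, 0, 0, 0, 0.5], [0, 0, 0.028, 0, 0, 0, 0.05], [0, 0, 0.028, 0, 0, 0, 0.05], [0, 0, 0.028, 0, 0, 0, 0.05], [0, 0, 0.028, 0, 0, 0, 0.05], [0, 0, 0.028, 0, 0, 0, 0.05], [0, 0, 0.028, 0, 0, 0, 0.05], [0, 0, 0.028, 0, 0, 0, 0.05], [0, 0, 0.028, 0, 0, 0, 0.05]]
  grip_force: 30

```text
t: 23.42
eef_pos: [0.5536, 0.3598, 0.0192]
tool_rot: [0.0, 0.479, 0.878, 0.001]
contact_force: [-0.8, 0.3, 5.5]
gripper_width: 0.195
grasp_force: 29.7
```

```bash
python3 - <<'E'
from h import *
o=bot.get_obs();p,r=pose();print(p,o['t'],o['gripper_width'],o['grasp_force'],o['contact_force'])
for w,y in(([.554,.357],.573),([.49,.2],.39),([.4535,.017],.0375)):print(to([*w,.25],y))
E
```

```text
[0.5535812  0.35982744 0.01917379] 23.4167 0.1948893940580386 29.74476009607315 [-0.79662231  0.31731774  5.4730212 ]
(array([-0.0026, -0.0008, -0.2308]), array([ 0.017, -0.003, -0.027]))
(array([-0.1001, -0.1395, -0.2311]), array([ 0.017, -0.004,  2.07 ]))
(array([-0.2344, -0.2691, -0.2313]), array([ 0.016, -0.007,  6.109]))
```

Call:
servo_tool:
  motion:
    - [[0, 0, -0.04, 0, 0, 0, 0.05], [0, 0, -0.08, 0, 0, 0, 0.05], [0, 0, -0.12, 0, 0, 0, 0.05], [0, 0, -0.16, 0, 0, 0, 0.05], [0, 0, -0.2, 0, 0, 0, 0.05], [-0.02, -0.03, -0.23, 0, 0, 0.4, 0.05], [-0.045, -0.06, -0.23, 0, 0, 0.9, 0.05], [-0.065, -0.09, -0.23, 0, 0, 1.4, 0.05], [-0.085, -0.12, -0.23, 0, 0, 1.8, 0.05], [-0.1, -0.14, -0.23, 0, 0, 2.1, 0.05], [-0.1, -0.14, -0.23, 0, 0, 2.1, 0.05], [-0.1, -0.14, -0.23, 0, 0, 2.1, 0.05], [-0.1, -0.14, -0.23, 0, 0, 2.1, 0.05]]

```text
t: 24.5
eef_pos: [0.4892, 0.2005, 0.2484]
tool_rot: [-0.0, 0.557, 0.83, 0.0]
contact_force: [0.5, 0.3, -0.3]
gripper_width: 0.196
grasp_force: 29.6
```

```bash
python3 - <<'E'
from h import *
o=bot.get_obs();p,r=pose();print(p,o['t'],o['gripper_width'],o['contact_force'])
ims=[]
for n in('wrist','top','scene'):
    c=bot.read_camera(n); u=proj(c,[[.4528,.017,.084]])[0].round().astype(int);h=(50,50) if n=='wrist' else (30,30)
    a,b=u-np.array(h);print(n,a,b,proj(c,[[.4528,.017,.084]])[0])
    ims.append(cv2.resize(np.pad(c['img'],((60,60),(60,60),(0,0)))[b+60:b+60+2*h[1],a+60:a+60+2*h[0],::-1],(266,266),interpolation=2))
    if n=='wrist': W=cv2.resize(c['img'][:,:,::-1],(399,299)); print(proj(c,[[*p[:2],p[2]-.0192+.012]]))
cv2.imwrite('pics/j10.png',np.vstack([np.hstack(ims),np.pad(W,((0,0),(0,399),(0,0)))]))
E
```

```text
[0.48918441 0.20047267 0.2483799 ] 24.5 0.19584733129515355 [ 0.49793985  0.29276766 -0.34926885]
wrist 145 269 [194.80436384 319.38436195]
[[279.40678212 254.97192972]]
top 248 202 [277.78830098 232.09728855]
scene 230 154 [260.31943261 183.82153637]
```

View pics/j10.png

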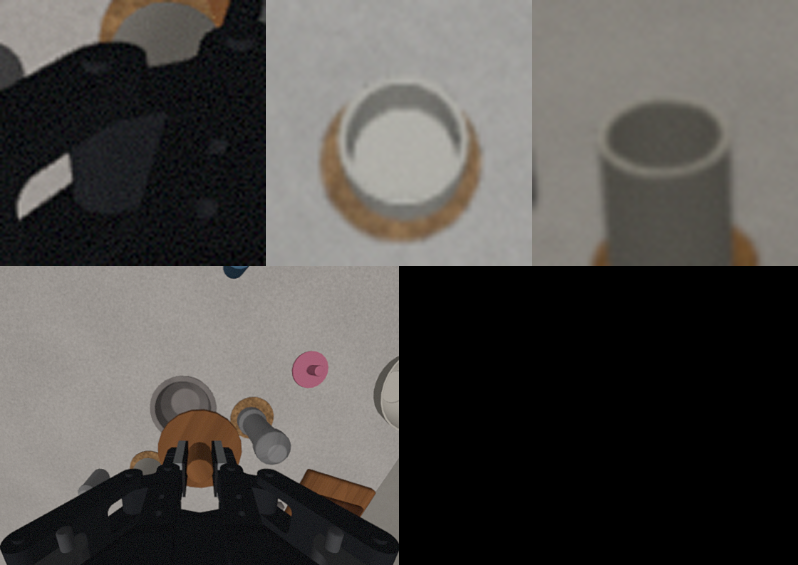

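The top view has the jar rim at about (279.4,234.1), the scene view has it at (260,185.1), and the lid hangs level, centred near (281,256) in the wrist picture.

```bash
python3 - <<'E'
from h import *
p,r=pose();print(p)
O=[];D=[]
for n,u in(('top',(279.35,234.1)),('scene',(260,185.1))):
    c=bot.read_camera(n);print(n,plane(c,[u],.084)); 
    hs=cv2.cvtColor(c['img'],cv2.COLOR_RGB2HSV);m=((hs[...,0]<28)&(hs[...,1]>80)).astype(np.uint8)*255
for j in([.4528,.017],[.452,.0155]):
    print(to([*j,.25],.0375))
E
```

```text
[0.48935764 0.20089718 0.24807229]
top [[0.44859772 0.01370071]]
scene [[0.45646994 0.01458443]]
(array([-0.156 , -0.1034, -0.0019]), array([-3.000e-03,  6.000e-03,  4.026e+00]))
(array([-0.157 , -0.1047, -0.0019]), array([-3.000e-03,  6.000e-03,  4.026e+00]))
```

Call:
servo_tool:
  motion:
    - [[-0.04, -0.026, 0, 0, 0, 1, 0.05], [-0.08, -0.052, 0, 0, 0, 2, 0.05], [-0.12, -0.078, 0, 0, 0, 3, 0.05], [-0.156, -0.1035, 0.02, 0, 0, 4.03, 0.05], [-0.156, -0.1035, 0.05, 0, 0, 4.03, 0.05], [-0.156, -0.1035, 0.08, 0, 0, 4.03, 0.05], [-0.156, -0.1035, 0.11, 0, 0, 4.03, 0.05], [-0.156, -0.1035, 0.13, 0, 0, 4.03, 0.05], [-0.156, -0.1035, 0.13, 0, 0, 4.03, 0.05], [-0.156, -0.1035, 0.13, 0, 0, 4.03, 0.05], [-0.156, -0.1035, 0.13, 0, 0, 4.03, 0.05]]

```text
t: 25.67
eef_pos: [0.4534, 0.0162, 0.1193]
tool_rot: [0.0, 0.694, 0.72, 0.0]
contact_force: [0.6, 0.5, 0.2]
gripper_width: 0.201
grasp_force: 29.6
```

```bash
python3 - <<'E'
from h import *
o=bot.get_obs();p,r=pose();print(p,o['t'],o['gripper_width'],o['contact_force']);print(to([.4525,.017,.1],.0375))
ims=[]
for n in('wrist','scene'):
    c=bot.read_camera(n); u=proj(c,[[.4528,.017,.09]])[0].round().astype(int);h=100 if n=='wrist' else 50
    a,b=u-h;print(n,a,b,u); ims.append(cv2.resize(np.pad(c['img'],((90,90),(90,90),(0,0)))[b+90:b+90+2*h,a+90:a+90+2*h,::-1],(400,400),interpolation=2))
cv2.imwrite('pics/j11.png',np.hstack(ims))
E
```

```text
[0.45335042 0.01619883 0.11929097] 25.6667 0.20100575196788142 [0.56128856 0.49667148 0.24689767]
(array([ 0.0008, -0.0008,  0.0193]), array([ 0.016,  0.   , -0.018]))
wrist 178 139 [278 239]
scene 210 131 [260 181]
```

View pics/j11.png

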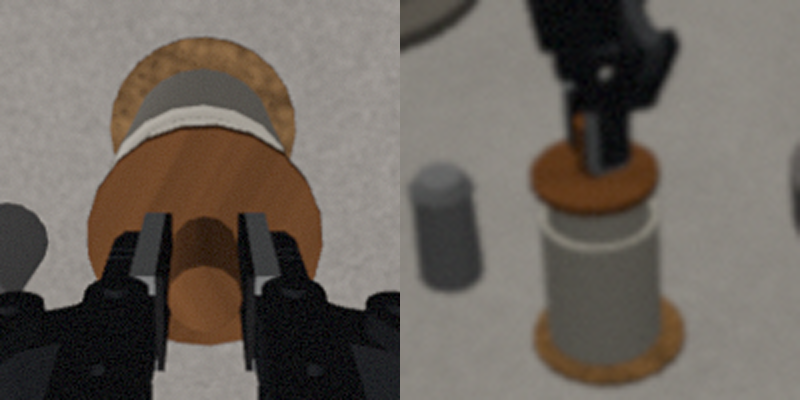

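The lid is over the jar within about 1–2 mm in both views: lid x≈595 against rim ≈599 in the scene crop, and 205 against 203.5 in the wrist crop. Lowering.

Call:
servo_tool:
  motion:
    - [[0.0015, -0.0008, 0.005, 0, 0, 0, 0.05], [0.0015, -0.0008, 0.01, 0, 0, 0, 0.05], [0.0015, -0.0008, 0.014, 0, 0, 0, 0.05], [0.0015, -0.0008, 0.017, 0, 0, 0, 0.05], [0.0015, -0.0008, 0.019, 0, 0, 0, 0.05], [0.0015, -0.0008, 0.02, 0, 0, 0, 0.05], [0.0015, -0.0008, 0.02, 0, 0, 0, 0.05]]

```text
t: 26.35
eef_pos: [0.4513, 0.0174, 0.098]
tool_rot: [-0.0, 0.694, 0.72, -0.0]
contact_force: [0.6, 0.3, -0.9]
gripper_width: 0.198
grasp_force: 29.6
```

```bash
python3 - <<'E'
from h import *
o=bot.get_obs();p,r=pose();print(p,o['t'],o['gripper_width'],o['contact_force'],o['torque'])
c=bot.read_camera('scene');a,b=200,130
cv2.imwrite('pics/j12.png',cv2.resize(c['img'][b:b+100,a:a+120,::-1],None,fx=5,fy=5,interpolation=2))
E
```

```text
[0.45126249 0.0174127  0.09803462] 26.35 0.19812542546126713 [ 0.55635133  0.2643751  -0.85978421] [ 0.01274628 -0.00035431  0.01959206]
```

View pics/j12.png

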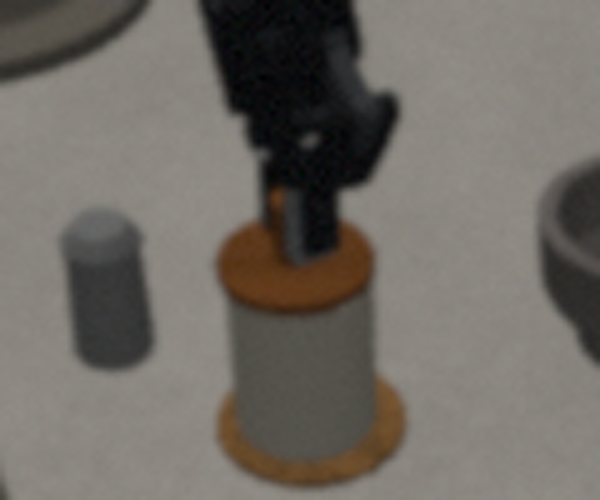

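The disc covers the rim and there is no contact force, so the plug is in the mouth. I'll lower a touch, then release and retreat.

Call:
servo_tool:
  motion:
    - [[0, 0, 0.001, 0, 0, 0, 0.05], [0, 0, 0.0015, 0, 0, 0, 0.05], [0, 0, 0.0015, 0, 0, 0, 0.05], [0, 0, 0.0015, 0, 0, 0, 0.25], [0, 0, 0.0015, 0, 0, 0, 0.35], [0, 0, 0.0015, 0, 0, 0, 0.5], [0, 0, 0.0015, 0, 0, 0, 0.5], [0, 0, 0.0015, 0, 0, 0, 0.5], [0, 0, -0.01, 0, 0, 0, 0.5], [0, 0, -0.04, 0, 0, 0, 0.5], [0, 0, -0.08, 0, 0, 0, 0.5], [0, 0, -0.12, 0, 0, 0, 0.5], [0, 0, -0.16, 0, 0, 0, 0.5], [0, 0, -0.2, 0, 0, 0, 0.5]]

```text
t: 27.57
eef_pos: [0.4509, 0.017, 0.3001]
tool_rot: [-0.0, 0.695, 0.719, -0.0]
contact_force: [1.1, 1.1, 0.1]
gripper_width: 0.504
grasp_force: 0.0
```

Call:
servo_tool:
  motion:
    - [[0.04, 0, 0, 0, 0, -1, 0.5], [0.08, 0, 0, 0, 0, -2, 0.5], [0.12, 0, 0, 0, 0, -3, 0.5], [0.16, 0, 0, 0, 0, -4, 0.5], [0.2, 0, 0, 0, 0, -5, 0.5], [0.24, 0, 0, 0, 0, -6, 0.5], [0.28, 0, 0, 0, 0, -7, 0.5], [0.32, 0, 0, 0, 0, -8, 0.5], [0.36, 0, 0, 0, 0, -9, 0.5], [0.4, 0, 0, 0, 0, -9, 0.5], [0.4, 0, 0, 0, 0, -9, 0.5], [0.4, 0, 0, 0, 0, -9, 0.5], [0.4, 0, 0, 0, 0, -9, 0.5]]

```text
t: 28.65
eef_pos: [0.4373, 0.4164, 0.2978]
tool_rot: [0.0, 0.366, 0.93, -0.001]
contact_force: [0.3, -0.4, 0.8]
gripper_width: 0.497
grasp_force: 0.0
```

```bash
python3 - <<'E'
from h import *
o=bot.get_obs();print(o['t'],o['eef_pos'],o['contact_force'])
t=bot.read_camera('top');s=bot.read_camera('scene')
cv2.imwrite('pics/f.png',np.hstack([cv2.resize(s['img'][60:360,40:440,::-1],(400,300)),cv2.resize(t['img'][90:330,110:430,::-1],(400,300))]))
E
```

```text
28.65 [0.43732991 0.41641557 0.29780834] [ 0.3423256  -0.36634005  0.81242015]
```

View pics/f.png

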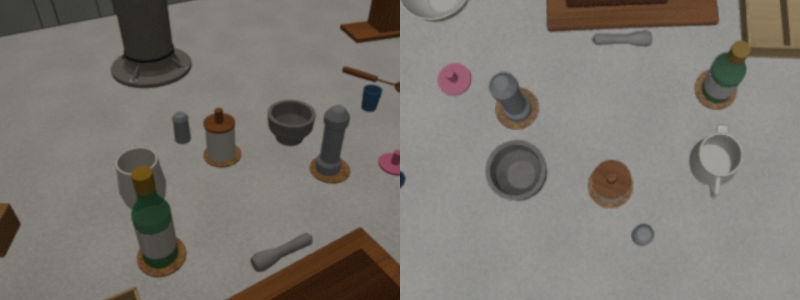

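Everything is upright on its mat, the lid sits level on the jar (at (220,120) in the left half), and the jug and mortar have not moved. Handing in.

```bash
python3 -c "
from station import bot
print(bot.hand_in())"
```

```text
the job is handed in; nothing more can be done
None
```

The job is handed in: the jar with its lid seated, the oil bottle and the pepper mill each stand upright near the middle of their mats, the jug and mortar look unmoved, and the arm is clear of everything after 28.7 s.

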